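# Put the oilstones back in their own trays

## Task

The three oilstones at the sharpening corner have been put away in each other's trays: put the black stone back in the dark walnut tray, the orange one in the red mahogany tray and the white one in the pale maple tray, each lying flat inside its tray. The empty plywood sharpening board with the green rubber face is free for parking a stone; the stones are oily and chip easily, so never lay one on the bare bench, tip one over or drop it, and leave the oil bottle, the chisel and the wooden plane where they are.

Things in the scene. Friction and masses are not known exactly. Their poses are not given: they have to be found in the camera images.
- black_stone: near-black oilstone, a plain rectangular block 152 long (its x) x 51 wide (its y) x 25 mm high, about 0.45 kg, loose. Origin: centre of its underside, z up. It starts lying flat in a tray that is not its own.
- orange_stone: orange-brown oilstone, same size and weight (152 x 51 x 25 mm, x along its length), loose. Origin: centre of its underside. It starts lying flat in a tray that is not its own.
- white_stone: white oilstone, same size and weight (152 x 51 x 25 mm, x along its length), loose. Origin: centre of its underside. It starts lying flat in a tray that is not its own.
- walnut_tray: dark brown walnut stone tray, fixed, 208 (its x) x 83 mm; home of the black stone. Origin: centre of its underside on the bench, z up. Inner floor 168 x 67 mm, 12 mm above the bench: a stone has 8 mm of play all round. Side lips 8 mm thick, tops 17 mm above the bench; end blocks 20 mm thick, tops 24 mm above the bench. A stone in it stands 20 mm proud of the lips; grip it there across its width.
- mahogany_tray: red-brown mahogany stone tray, fixed, same shape and sizes as the walnut tray, x along its length; home of the orange stone. Origin: centre of its underside on the bench.
- maple_tray: pale cream maple stone tray, fixed, same shape and sizes as the walnut tray, x along its length; home of the white stone. Origin: centre of its underside on the bench.
- sharpening_board: plywood sharpening board with a green rubber face, fixed, 250 (its x) x 110 mm (its y), 18 mm thick; empty at the start, free for parking one stone. Origin: centre of its underside on the bench, so its top is 18 mm above. Across its +x end runs a stop strip 18 mm wide and 8 mm high, inner face 107 mm from the middle; the rest is flat.
- oil_bottle: bystander: standing yellow-amber oil bottle with a red nozzle, 46 mm across, 125 mm tall, loose. Origin: centre of its underside.
- chisel: bystander: bench chisel lying down, about 255 mm long (its x, blade towards +x), 25 mm high, loose. Origin: on the bench, near the middle of its length, where handle meets blade.
- wooden_plane: bystander: wooden smoothing plane, 200 (its x) x 60 mm, about 100 mm tall with its iron and grips, loose. Origin: centre of its sole.
Things that resemble listed ones, but are neither listed nor needed, are in the scene too. Leave any pink look-alike of the walnut_tray alone.

How it is judged:
By the outcome, as a careful person would: the job done as asked, in the order asked, and still so for the second after the job is handed in, with the robot touching nothing.
It also fails if it takes over 96 s, if anything falls off the work surface, if the arm or the gripper's body presses on something with over 40 N, if the wrist force passes 120 N, or if a joint passes its speed limit or range.

## Robot

A 6-joint arm with a two-finger parallel gripper is mounted at the origin on the work surface. World frame = base frame: x ahead of the robot, y to its left, z up, the work surface at z = 0. Lengths are in m, angles in rad, forces in N, time in s.
With the tool pointing down it reaches from about 0.35 to 0.95 m from the base axis. Payload 17.4 kg.
Tool frame: the origin (TCP) lies at the very end of the fingers, on their centre line; the grasp point (between the pads) lies 19 mm behind it (manip.grasp_offset is the z of the grasp point in the tool frame, in m); z points along the fingers, y is the direction in which the jaws open and shut (so a half turn about z gives the same grasp; the last joint's range is limited). The gripper opens to 93 mm and grips with 3 to 60 N. Pads are 15 mm wide; open, the fingers measure 128 mm over their backs; the gripper's body (75 mm by 188 mm) begins 65 mm behind the grasp point.
Start: joints at [-1.248, 0.116, 1.442, -0, 1.584, -0.038], TCP at [0.238, -0.632, 0.219] pointing down, gripper open.
Joint ranges: [-2.83, 2.83], [-0.83, 2.19], [0.07, 2.5], [-1.14, 4.28], [0.01, 3], [-2.97, 2.97]. Speed limits (rad/s): [1.89, 1.89, 2.22, 3.14, 3.14, 3.14].

## Interface

Orientations are given as a unit quaternion [x, y, z, w].
In Python, from rig import manip gives the robot as it stands. The module is installed in compiled form; this text tells all that it offers.
- The arm moves only by the shell command python3 -m inch 'ROWS'. ROWS is JSON, a list of rows, each a list of 7 numbers: the turn, a rotation vector about the tool's x, y, z in rad, then the shift along the tool's x, y, z in cm, then the closure, from 0 (fully open) to 1 (shut). In form: [[ax, ay, az, tx, ty, tz, gripper], ...]. A call has 1 to 12 rows; each row shifts and turns the commanded pose from where the row before left it, along the tool's axes as they then stand; what a row does not reach is not made up. A row lasts 1/10 s, in which the tool goes at most 50 mm and 8.59 degrees, less where a joint would pass 70% of its speed; a pose out of reach is approached as far as the arm can. A call is refused whole if a number of a shift passes 5 or a number of a turn 0.15, either way. A call with a gripper value outside its range is refused whole. The fingers move at their own pace and stop on an object; the grip force is fixed at half the most. Time passes only in rows, so rows that do not move let the fingers close. It gives the time, the measured TCP pose, the force and the opening at its end, in the units of the state.
- manip.get_state(): the state, without advancing time (a new reading comes with each control period).
- manip.get_image(name): name is "side" or "top"; returns the picture (480x640x3 uint8, blue, green, red); there is no depth.
- manip.get_calibration(name): a dict with "vertical_fov" (degrees; the focal length in pixels is half the picture's height over the tangent of half this angle, whatever the lens; pixels are square), "cx", "cy" (the principal point, pixels), "R" (3x3) and "t" (3): a world point X has camera coordinates R X + t. Camera axes: x right, y down, z forward; pixel columns grow to the right and rows downward; lengths in m; the calibration is good to about 2 mm. A picture is of the moment at which its call begins. get_calibration takes no time and is no camera call.
- manip.finish_job(): hands the job in, once; it reports no verdict.
The state is a dict: "time_s": time; "joint_positions": joint angles; "joint_vel": joint speeds; "joint_efforts": joint torques, N m; "tcp_pos": TCP position; "eef_rot": TCP orientation; "ft_force": force on the tool from outside, world axes, zero at the start; "ft_torque": the same for the moment, N m; "finger_gap": opening from 0.0 (shut) to 1.0 (fully open).
Only numpy, scipy, OpenCV 4.12 (cv2) and the standard library are available. Lean on these libraries where they do the work, as an engineer would, in place of code of your own. Each camera call takes 0.05 s, during which the arm holds its last target.

## Working session

There is one attempt and no reset: what is moved stays moved. The work goes in short steps, Python scripts to look and compute and a shell command to move; the robot and the scene stay as the last step left them, time stands still between calls to the robot, and variables do not carry over. Pictures are saved under pics/ and viewed, and the job is handed in when it is done.

```bash
mkdir -p pics; python3 - <<'E'
from rig import manip
import cv2
for n in("top","side"):
    cv2.imwrite(f"pics/{n}0.png",manip.get_image(n)); c=manip.get_calibration(n); print(n,c)
s=manip.get_state();print(s["time_s"],s["tcp_pos"],s["eef_rot"],s["finger_gap"],manip.grasp_offset)
E
```

```text
top {'vertical_fov': 54.73311943387439, 'cx': 315.81300216368766, 'cy': 240.1944312710917, 'R': array([[ 0.01398754, -0.99989321,  0.004232  ],
       [-0.99747796, -0.01424805, -0.06953205],
       [ 0.06958492, -0.00324874, -0.99757074]]), 't': array([0.01178958, 0.48889394, 1.07803251])}
side {'vertical_fov': 54.24121498482572, 'cx': 315.4933865626264, 'cy': 239.9196921541445, 'R': array([[-0.98006387, -0.19785878, -0.01807506],
       [-0.1222143 ,  0.67208713, -0.73031675],
       [ 0.1566476 , -0.71354803, -0.68286949]]), 't': array([0.45797056, 0.09404617, 1.08067353])}
0.1 [ 0.23821296 -0.63136275  0.21799275] [ 9.83770633e-01  1.79429822e-01 -7.82076064e-05 -5.24569478e-04] 1.002745399580833 -0.0188
```

View pics/top0.png

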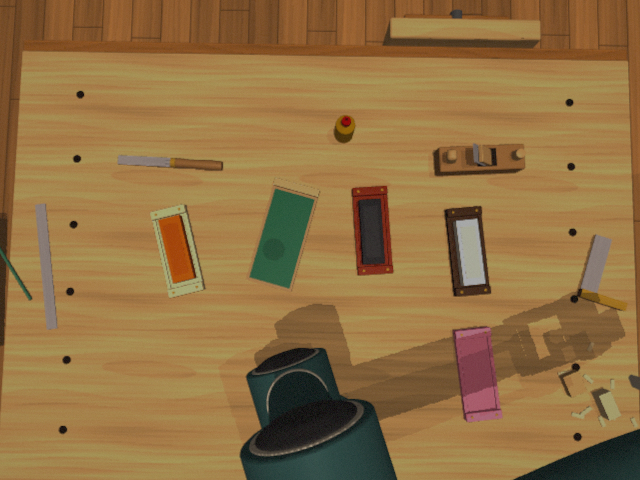

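View pics/side0.png

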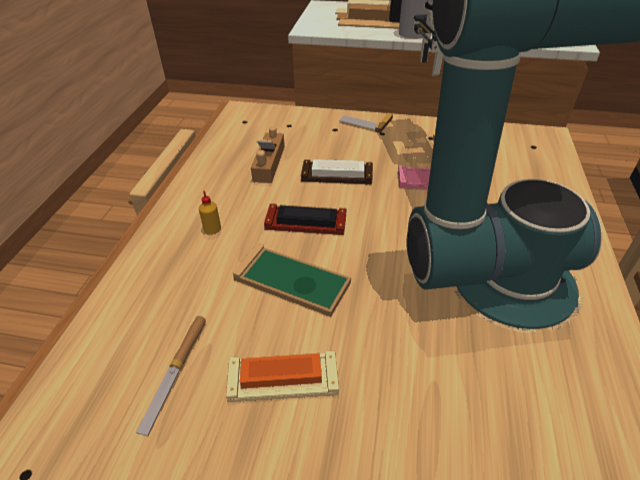

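The pictures show orange in the maple tray (top view 178,250), black in the mahogany (372,230) and white in the walnut (467,252). The green board is empty (285,237), and the pink decoy is at (477,373). Plan: white to the board, black to walnut, orange to mahogany, then white to maple.

```bash
cat > h.py <<'E'
from rig import manip
import cv2, numpy as np
from scipy.spatial.transform import Rotation as Ro
def cast(n,px,z):
    c=manip.get_calibration(n); f=240/np.tan(np.radians(c["vertical_fov"])/2)
    R=np.array(c["R"]);C=-R.T@c["t"]
    d=np.c_[(np.array(px)-[c["cx"],c["cy"]])/f,np.ones(len(px))]@R
    return C+d*((z-C[2])/d[:,2])[:,None]
def rect(n,mask,z,close=0):
    """largest blob -> contour cast on plane z -> min rect in mm"""
    if close: mask=cv2.morphologyEx(mask,cv2.MORPH_CLOSE,np.ones((close,close)))
    cs=cv2.findContours(mask,cv2.RETR_EXTERNAL,cv2.CHAIN_APPROX_NONE)[0]
    c=max(cs,key=cv2.contourArea)[:,0].astype(float)
    P=cast(n,c,z)[:,:2]*1000
    (x,y),(w,h),a=cv2.minAreaRect(P.astype(np.float32))
    if w<h: w,h,a=h,w,a+90
    return round(x,1),round(y,1),round((a+90)%180-90,1),round(w),round(h)
def roi(shape,x0,y0,x1,y1):
    m=np.zeros(shape[:2],np.uint8);m[y0:y1,x0:x1]=255;return m
E
python3 - <<'E'
from h import *
im=cv2.imread("pics/top0.png");hsv=cv2.cvtColor(im,cv2.COLOR_BGR2HSV)
for p in[(372,230),(372,191),(358,230),(467,252),(467,210),(453,250),(178,250),(178,211),(160,250),(285,237),(440,250),(300,188),(255,240)]: print(p,hsv[p[1],p[0]])
big=np.hstack([cv2.resize(im[170:310,x:x+100],None,fx=4,fy=4,interpolation=0)[:, :] for x in(130,)]+[cv2.resize(im[170:310,340:440],None,fx=4,fy=4,interpolation=0)])
cv2.imwrite("pics/z.png",big)
E
```

```text
(372, 230) [12 25 52]
(372, 191) [  5 199 119]
(358, 230) [  5 194 113]
(467, 252) [ 30  24 167]
(467, 210) [  9 149  65]
(453, 250) [ 13 199  55]
(178, 250) [ 11 240 166]
(178, 211) [ 31  80 169]
(160, 250) [ 31  85 165]
(285, 237) [ 70 118  93]
(440, 250) [ 20 134 169]
(300, 188) [ 19 125 171]
(255, 240) [ 17 148 169]
```

View pics/z.png

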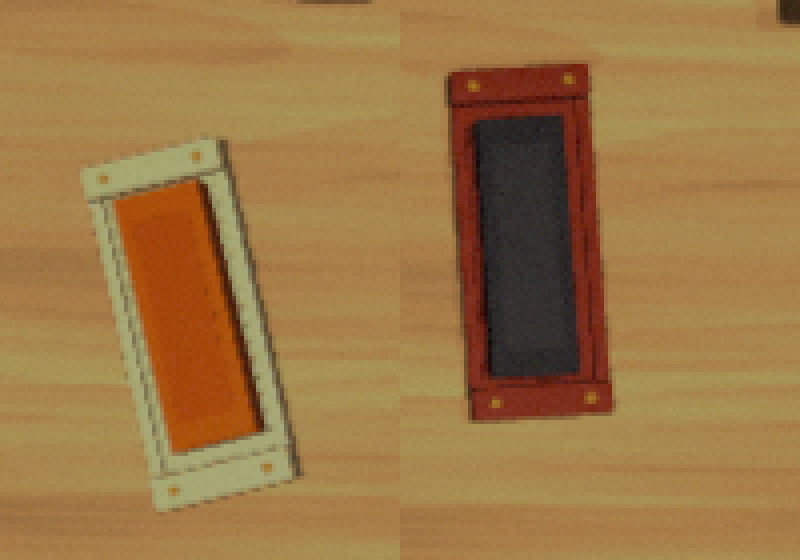

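```bash
python3 - <<'E'
from h import *
im=cv2.GaussianBlur(cv2.imread("pics/top0.png"),(3,3),0);hsv=cv2.cvtColor(im,cv2.COLOR_BGR2HSV)
H,S,V=[hsv[...,i].astype(int) for i in range(3)]
R=lambda b,m:(m&(roi(im.shape,*b)>0)).astype(np.uint8)*255
bo=(140,195,215,305);bm=(345,178,400,282);bw=(438,198,498,303);bb=(240,170,328,298)
print("orange",rect("top",R(bo,(H<16)&(S>200)&(V>110)),.037))
print("black",rect("top",R(bm,(S<90)&(V>35)&(V<85)),.037))
print("white",rect("top",R(bw,(S<60)&(V>120)),.037))
print("board green",rect("top",R(bb,(H>45)&(H<95)),.018))
print("maple",rect("top",R(bo,((S<103)&(V>120))|((H<16)&(S>200))),.024,5))
print("mahog",rect("top",R(bm,((H<9)|(H>170))&(S>150)&(V>70)),.024,5))
print("walnut",rect("top",R(bw,(V<100)|(S<60)),.024,5))
E
```

```text
orange (463.8, 341.4, 15.3, 149, 50)
black (510.7, -109.4, 4.2, 147, 49)
white (465.5, -339.1, 6.6, 151, 50)
board green (493.5, 99.1, -14.9, 216, 95)
maple (460.1, 343.4, 14.7, 206, 84)
mahog (514.7, -112.7, 4.4, 204, 81)
walnut (468.9, -335.7, 5.8, 206, 89)
```

```bash
python3 - <<'E'
from h import *
im=cv2.imread("pics/top0.png");big=cv2.resize(im,None,fx=4,fy=4,interpolation=cv2.INTER_CUBIC)
cv2.imwrite("pics/zw.png",cv2.resize(im[195:305,425:510],None,fx=5,fy=5,interpolation=cv2.INTER_CUBIC))
ms=cv2.imread("pics/side0.png")
cv2.imwrite("pics/zs.png",np.vstack([cv2.resize(ms[150:240,260:390],None,fx=5,fy=3,interpolation=cv2.INTER_CUBIC),cv2.resize(ms[340:410,220:350],None,fx=5,fy=4,interpolation=cv2.INTER_CUBIC)]))
# screws: local brass blobs (yellowness b-channel in Lab minus local median)
lab=cv2.cvtColor(im,cv2.COLOR_BGR2LAB).astype(float)
for n,c in dict(maple=[(156,215),(179.2,209.2),(173.3,292.8),(197,286.5)],mahog=[(358.3,191.5),(382,190),(364,270.5),(387.7,269.5)]).items():
    pts=[]
    for x,y in c:
        x0,y0=int(round(x)),int(round(y)); w=lab[y0-3:y0+4,x0-3:x0+4]
        d=np.linalg.norm(w-np.median(w.reshape(-1,3),0),axis=2)*(w[...,2]>np.median(w[...,2])+8)
        d[np.hypot(*np.mgrid[-3:4,-3:4])>2.6]=0
        g=np.mgrid[-3:4,-3:4];pts.append((x0+(g[1]*d).sum()/d.sum(),y0+(g[0]*d).sum()/d.sum()))
    P=cast("top",pts,.024)[:,:2]*1000;print(n,P.round(1).tolist(),P.mean(0).round(1))
    v=(P[0]+P[1]-P[2]-P[3]);print(np.degrees(np.arctan2(v[1],v[0])))
E
```

```text
maple [[543.9, 396.9], [558.4, 342.9], [362.0, 349.7], [376.3, 295.0]] [460.2 346.1]
14.644715474894959
mahog [[606.5, -79.0], [610.7, -135.0], [418.9, -93.6], [422.7, -149.1]] [ 514.7 -114.2]
4.3801366343356545
```

View pics/zw.png

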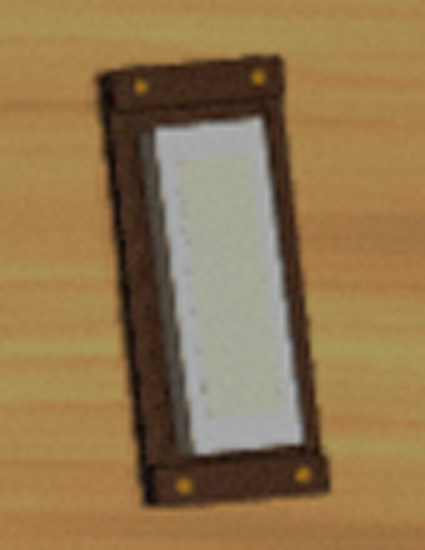

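View pics/zs.png

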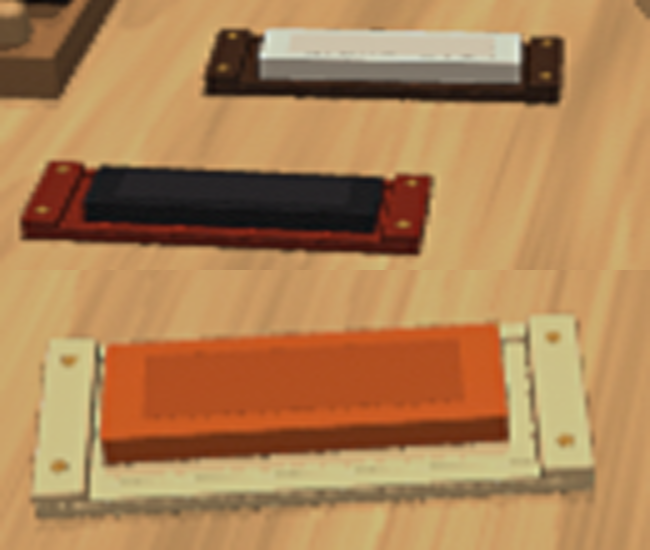

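```bash
python3 - <<'E'
from h import *
def ctr(n,p,nm):
    P=cast(n,p,.024)[:,:2]*1000;v=P[0]+P[1]-P[2]-P[3];print(nm,n,P.mean(0).round(1),np.degrees(np.arctan2(v[1],v[0])).round(1))
ctr("top",[(425-.4+x/5,195-.4+y/5) for x,y in[(141,87),(258,77),(184,485),(303,474)]],"walnut")
f=lambda l,x0,y0,sy,oy:[(x0-.4+x/5,y0-.4+(y-oy)/sy) for x,y in l]
ctr("side",f([(233,35),(228,67),(546,44),(546,75)],260,150,3,0),"walnut")
ctr("side",f([(63,171),(41,210),(411,184),(403,225)],260,150,3,0),"mahog")
ctr("side",f([(68,360),(59,466),(553,337),(565,440)],220,340,4,270),"maple")
# stones side view top face
im=cv2.GaussianBlur(cv2.imread("pics/side0.png"),(3,3),0)
f2=lambda l,x0,y0,sy,oy:cast("side",[(x0-.4+x/5,y0-.4+(y-oy)/sy) for x,y in l],.037)[:,:2]*1000
for nm,P in dict(white=f2([(264,30),(518,33),(519,66),(260,62)],260,150,3,0),black=f2([(97,167),(385,179),(378,211),(86,201)],260,150,3,0),orange=f2([(104,347),(498,325),(507,417),(103,440)],220,340,4,270)).items():
    v=P[0]+P[3]-P[1]-P[2];print(nm,P.mean(0).round(1),np.degrees(np.arctan2(v[1],v[0])).round(1))
s=manip.get_state();M=Ro.from_quat(s["eef_rot"]).as_matrix();print(M.round(3));print(np.degrees(np.arctan2(M[1,0],M[0,0])))
E
```

```text
walnut top [ 469.1 -340.7] 5.8
walnut side [ 471.4 -344.5] 5.4
mahog side [ 517.6 -115.7] 4.4
maple side [462.4 344. ] 14.8
white [ 469.1 -338.6] 7.6
black [ 512.3 -111.7] 4.5
orange [465.1 342.6] 15.4
[[ 0.936  0.353 -0.   ]
 [ 0.353 -0.936  0.001]
 [ 0.    -0.001 -1.   ]]
20.673102579253946
```

```bash
cat > go.py <<'E'
import sys
from h import *
# go.py x y z(mm) yaw(deg): turn az first, then shift (tool axes after the turn, cm)
x,y,z,yaw=map(float,sys.argv[1:]); s=manip.get_state()
M=Ro.from_quat(s["eef_rot"]).as_matrix();p=np.array(s["tcp_pos"])*1000
cur=np.degrees(np.arctan2(M[1,0],M[0,0])); d=(yaw-cur+90)%180-90
T=Ro.from_euler("xyz",[180,0,0],degrees=True); G=Ro.from_euler("z",cur+d,degrees=True)*T
print("t",s["time_s"],"tcp",p.round(1),"yaw",cur.round(2),"gap",round(s["finger_gap"],3),"F",np.round(s["ft_force"],1))
print("turn(rad)",(Ro.from_matrix(M).inv()*G).as_rotvec().round(3),"shift(cm)",(G.as_matrix().T@(np.array([x,y,z])-p)/10).round(2))
E
python3 go.py 467.5 -339 100 6.9
```

```text
t 0.1 tcp [ 238.2 -631.4  218. ] yaw 20.67 gap 1.003 F [ 0.6 -0.8 -0.8]
turn(rad) [-0.001  0.     0.24 ] shift(cm) [ 26.27 -26.27  11.8 ]
```

```bash
python3 -m inch '[[0,0,0.12,0,0,0,0],[0,0,0.12,0,0,0,0],[0,0,0,3,-3,0,0],[0,0,0,3,-3,1,0],[0,0,0,3,-3,1.5,0],[0,0,0,3,-3,1.5,0],[0,0,0,3,-3,1.5,0],[0,0,0,3,-3,1.5,0],[0,0,0,3,-3,1.5,0],[0,0,0,3,-3,1.5,0],[0,0,0,2,-2,1.5,0],[0,0,0,0,0,0,0]]'; python3 go.py 467.5 -339 20 6.9
```

```text
time_s: 1.3
tcp_pos: [0.4659, -0.339, 0.1012]
eef_rot: [0.998, 0.062, -0.001, -0.001]
ft_force: [-0.4, -0.3, -0.7]
finger_gap: 1.002
t 1.3 tcp [ 465.9 -339.   101.2] yaw 7.1 gap 1.002 F [-0.4 -0.3 -0.7]
turn(rad) [-0.003  0.002  0.004] shift(cm) [0.16 0.02 8.12]
```

```bash
python3 -m inch '[[0,0,0,0.2,0,2,0],[0,0,0,0,0,2,0],[0,0,0,0,0,0.5,0],[0,0,0,0,0,0,0]]'; python3 - <<'E'
from h import *
a=manip.get_image("top");b=manip.get_image("side")
cv2.imwrite("pics/a1.png",np.hstack([cv2.resize(a[180:320,400:540],(400,400)),cv2.resize(b[90:230,260:400],(400,400))]))
E
```

```text
time_s: 1.7
tcp_pos: [0.4665, -0.3421, 0.0583]
eef_rot: [0.998, 0.06, -0.0, -0.0]
ft_force: [-0.2, -0.2, -0.3]
finger_gap: 0.996
```

View pics/a1.png

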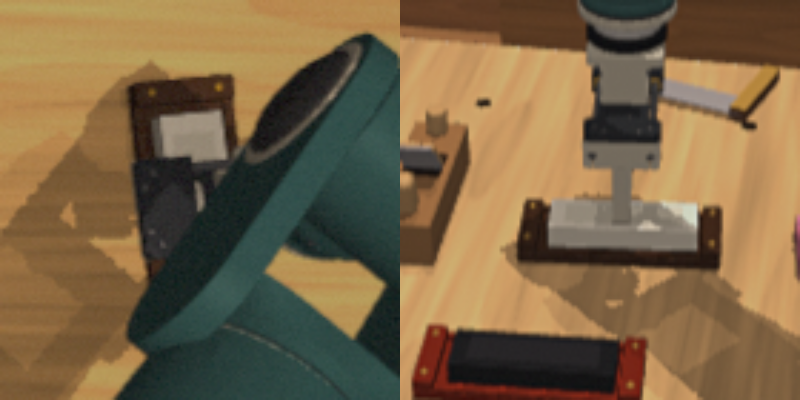

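```bash
python3 go.py 467.5 -339 21 6.9
```

```text
t 1.8 tcp [ 467.2 -342.4   59.7] yaw 6.9 gap 1.001 F [0.4 0.  0.5]
turn(rad) [ 0.001 -0.001 -0.   ] shift(cm) [ 0.08 -0.34  3.87]
```

The gripper hangs over the white stone and is nearly centred along it. I'll correct 3 mm sideways, go down and close.

```bash
python3 -m inch '[[0,0,0,0.1,-0.3,0,0],[0,0,0,0,0,1.5,0],[0,0,0,0,0,1.5,0],[0,0,0,0,0,0.8,0],[0,0,0,0,0,0,0],[0,0,0,0,0,0,0]]'; python3 go.py 467.5 -339 21 6.9
```

```text
time_s: 2.4
tcp_pos: [0.4676, -0.3387, 0.0204]
eef_rot: [0.998, 0.06, -0.0, -0.0]
ft_force: [0.1, -0.5, -0.2]
finger_gap: 1.0
t 2.4 tcp [ 467.6 -338.7   20.4] yaw 6.92 gap 1.0 F [ 0.1 -0.5 -0.2]
turn(rad) [-0.  0.  0.] shift(cm) [-0.02  0.03 -0.06]
```

```bash
python3 -m inch '[[0,0,0,0,0,0,0.2],[0,0,0,0,0,0,0.35],[0,0,0,0,0,0,0.45],[0,0,0,0,0,0,0.6],[0,0,0,0,0,0,0.8],[0,0,0,0,0,0,1],[0,0,0,0,0,0,1],[0,0,0,0,0,0,1]]'; python3 -m inch '[[0,0,0,0,0,-0.5,1],[0,0,0,0,0,-1,1],[0,0,0,0,0,-2,1],[0,0,0,0,0,-2,1],[0,0,0,0,0,-2,1],[0,0,0,0,0,-2,1],[0,0,0,0,0,0,1],[0,0,0,0,0,0,1]]';python3 go.py 490 99 60 -14.9
python3 - <<'E'
from h import *
b=manip.get_image("side")
cv2.imwrite("pics/a2.png",cv2.resize(b[70:230,240:400],(500,500)))
E
```

```text
time_s: 3.2
tcp_pos: [0.4677, -0.339, 0.0208]
eef_rot: [0.998, 0.06, 0.0, 0.0]
ft_force: [0.1, -2.4, 0.6]
finger_gap: 0.547
time_s: 4.0
tcp_pos: [0.4676, -0.3387, 0.1155]
eef_rot: [0.998, 0.06, 0.0, 0.0]
ft_force: [0.1, -0.2, -5.3]
finger_gap: 0.542
t 4.0 tcp [ 467.6 -338.7  115.5] yaw 6.92 gap 0.542 F [ 0.1 -0.2 -5.3]
turn(rad) [ 0.    -0.     0.381] shift(cm) [ -9.09 -42.87   5.55]
```

View pics/a2.png

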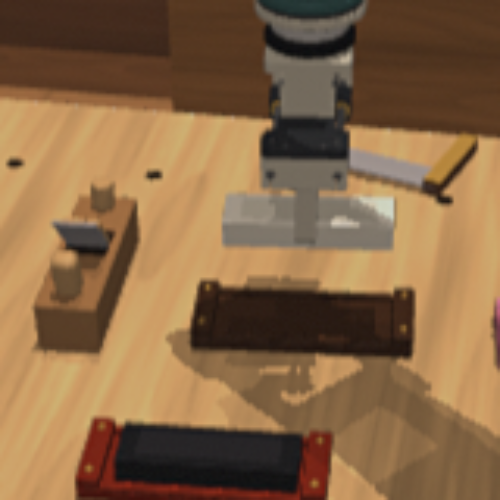

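The white stone is lifted level from the walnut tray, with the fingers near its middle. Next I carry it to the board.

```bash
python3 -m inch '[[0,0,0.08,0,0,0,1],[0,0,0.1,0,0,0,1],[0,0,0.1,0,0,0,1],[0,0,0.1,0,0,0,1],[0,0,0,-0.3,-1.4,0,1],[0,0,0,-0.6,-2.8,0,1],[0,0,0,-0.7,-3.4,0,1],[0,0,0,-0.7,-3.4,0,1],[0,0,0,-0.7,-3.4,0,1],[0,0,0,-0.7,-3.4,0,1],[0,0,0,-0.7,-3.4,0,1],[0,0,0,-0.7,-3.4,0,1]]'; python3 -m inch '[[0,0,0,-0.7,-3.4,0,1],[0,0,0,-0.7,-3.4,0,1],[0,0,0,-0.7,-3.4,0,1],[0,0,0,-0.7,-3.4,0,1],[0,0,0,-0.6,-2.8,0,1],[0,0,0,-0.3,-1.4,0,1],[0,0,0,0,0,0,1],[0,0,0,0,0,0,1]]';python3 go.py 490 99 30 -14.9
```

```text
time_s: 5.25
tcp_pos: [0.4806, -0.0858, 0.1148]
eef_rot: [0.992, -0.128, -0.001, -0.0]
ft_force: [1.2, -0.4, -4.2]
finger_gap: 0.545
time_s: 6.05
tcp_pos: [0.4909, 0.0934, 0.1152]
eef_rot: [0.992, -0.128, -0.0, 0.0]
ft_force: [0.6, -1.0, -4.7]
finger_gap: 0.549
t 6.05 tcp [490.9  93.4 115.2] yaw -14.76 gap 0.549 F [ 0.6 -1.  -4.7]
turn(rad) [0.001 0.001 0.002] shift(cm) [-0.23 -0.52  8.52]
```

```bash
python3 -m inch '[[0,0,0,-0.2,-0.5,1,1],[0,0,0,0,0,2,1],[0,0,0,0,0,2,1],[0,0,0,0,0,2,1],[0,0,0,0,0,1,1],[0,0,0,0,0,0.3,1],[0,0,0,0,0,0,1],[0,0,0,0,0,0,1]]';python3 go.py 490 99 27 -14.9
```

```text
time_s: 6.85
tcp_pos: [0.4911, 0.0989, 0.0335]
eef_rot: [0.992, -0.129, 0.001, -0.0]
ft_force: [-0.5, 0.7, -3.9]
finger_gap: 0.548
t 6.85 tcp [491.1  98.9  33.5] yaw -14.86 gap 0.548 F [-0.5  0.7 -3.9]
turn(rad) [-0.    -0.001  0.001] shift(cm) [-0.11  0.02  0.65]
```

```bash
python3 -m inch '[[0,0,0,0,0,0.3,1],[0,0,0,0,0,0.2,1],[0,0,0,0,0,0.1,1],[0,0,0,0,0,0,1],[0,0,0,0,0,0,1]]';python3 go.py 490 99 27 -14.9
```

```text
time_s: 7.35
tcp_pos: [0.4907, 0.099, 0.0268]
eef_rot: [0.992, -0.129, 0.0, -0.0]
ft_force: [-0.8, 0.2, -3.1]
finger_gap: 0.546
t 7.35 tcp [490.7  99.   26.8] yaw -14.85 gap 0.546 F [-0.8  0.2 -3.1]
turn(rad) [-0.    -0.     0.001] shift(cm) [-0.07  0.02 -0.02]
```

```bash
python3 -m inch '[[0,0,0,0,0,0.05,1],[0,0,0,0,0,0.05,1],[0,0,0,0,0,0,1]]';python3 go.py 490 99 27 -14.9
```

```text
time_s: 7.65
tcp_pos: [0.4907, 0.099, 0.0267]
eef_rot: [0.992, -0.129, 0.0, 0.0]
ft_force: [-7.7, -1.2, 10.8]
finger_gap: 0.549
t 7.65 tcp [490.7  99.   26.7] yaw -14.85 gap 0.549 F [-7.7 -1.2 10.8]
turn(rad) [ 0.    -0.     0.001] shift(cm) [-0.07  0.02 -0.03]
```

Contact is firm, so I release and rise.

```bash
python3 -m inch '[[0,0,0,0,0,0,0.4],[0,0,0,0,0,0,0.2],[0,0,0,0,0,0,0],[0,0,0,0,0,0,0],[0,0,0,0,0,0,0],[0,0,0,0,0,-1.5,0],[0,0,0,0,0,-3,0],[0,0,0,0,0,-3,0]]';python3 go.py 511.5 -110.5 60 4.3
```

```text
time_s: 8.45
tcp_pos: [0.4904, 0.0989, 0.1024]
eef_rot: [0.992, -0.129, -0.0, 0.0]
ft_force: [0.0, 0.5, 0.0]
finger_gap: 1.0
t 8.45 tcp [490.4  98.9 102.4] yaw -14.85 gap 1.0 F [0.  0.5 0. ]
turn(rad) [ 0.     0.    -0.334] shift(cm) [ 0.53 21.04  4.24]
```

```bash
python3 -m inch '[[0,0,-0.11,0,0,0,0],[0,0,-0.112,0,0,0,0],[0,0,-0.112,0,0,0,0],[0,0,0,0.1,3,0,0],[0,0,0,0.1,3,0,0],[0,0,0,0.1,3,0,0],[0,0,0,0.1,3,0,0],[0,0,0,0.1,3,0,0],[0,0,0,0,3,0,0],[0,0,0,0,3,0,0],[0,0,0,0,0,0,0],[0,0,0,0,0,0,0]]';python3 go.py 511.5 -110.5 20.5 4.3
python3 - <<'E'
from h import *
a=manip.get_image("top");b=manip.get_image("side")
cv2.imwrite("pics/a3t.png",a);cv2.imwrite("pics/a3s.png",b)
hsv=cv2.cvtColor(cv2.GaussianBlur(a,(3,3),0),cv2.COLOR_BGR2HSV)
m=((hsv[...,1]<60)&(hsv[...,2]>120)).astype(np.uint8)*255&roi(a.shape,245,190,325,290)
print(rect("top",m,.043))
m=cv2.inRange(hsv,(0,0,0),(179,255,105))&roi(a.shape,438,198,498,303)
cv2.imwrite("pics/a3.png",np.hstack([cv2.resize(a[160:310,240:500],(780,450))]))
E
```

```text
time_s: 9.65
tcp_pos: [0.5114, -0.1104, 0.1015]
eef_rot: [0.999, 0.037, 0.0, -0.0]
ft_force: [0.4, 0.6, -0.4]
finger_gap: 1.001
t 9.65 tcp [ 511.4 -110.4  101.5] yaw 4.21 gap 1.001 F [ 0.4  0.6 -0.4]
turn(rad) [-0.    -0.001 -0.002] shift(cm) [0.01 0.01 8.1 ]
(489.1, 100.6, -15.0, 153, 52)
```

View pics/a3.png

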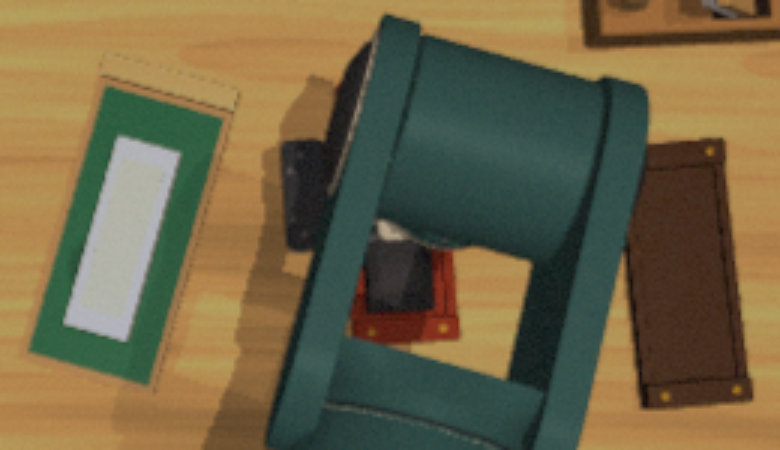

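View pics/a3s.png

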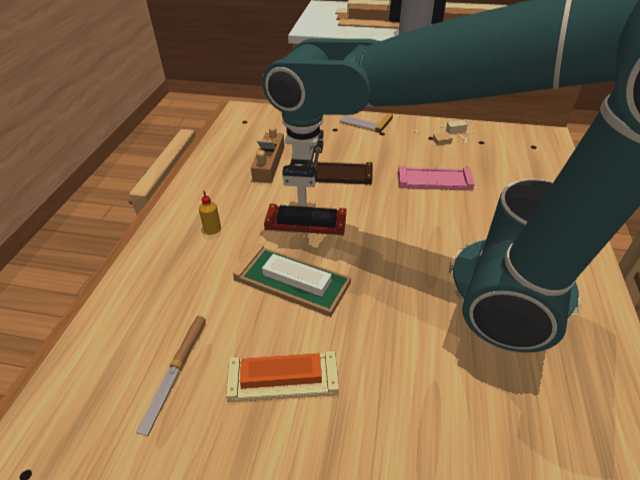

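The white stone lies flat in the middle of the green face, and its measured pose agrees with the TCP to 2 mm. Walnut is empty. Now I grasp the black stone.

```bash
python3 -m inch '[[0,0,0,0,0,1.5,0],[0,0,0,0,0,2,0],[0,0,0,0,0,2,0],[0,0,0,0,0,1.6,0],[0,0,0,0,0,1,0],[0,0,0,0,0,0,0],[0,0,0,0,0,0,0]]';python3 go.py 511.5 -110.5 20.5 4.3
```

```text
time_s: 10.45
tcp_pos: [0.5115, -0.11, 0.0198]
eef_rot: [0.999, 0.037, 0.0, 0.0]
ft_force: [0.5, -0.2, 0.0]
finger_gap: 1.0
t 10.45 tcp [ 511.5 -110.    19.8] yaw 4.3 gap 1.0 F [ 0.5 -0.2  0. ]
turn(rad) [ 0. -0. -0.] shift(cm) [ 0.    0.05 -0.07]
```

```bash
python3 -m inch '[[0,0,0,0,0,0,0.2],[0,0,0,0,0,0,0.35],[0,0,0,0,0,0,0.45],[0,0,0,0,0,0,0.6],[0,0,0,0,0,0,0.8],[0,0,0,0,0,0,1],[0,0,0,0,0,0,1],[0,0,0,0,0,0,1]]';python3 go.py 511.5 -110.5 20.5 4.3
```

```text
time_s: 11.25
tcp_pos: [0.5114, -0.1102, 0.0197]
eef_rot: [0.999, 0.037, 0.0, 0.0]
ft_force: [-0.1, -2.7, 1.0]
finger_gap: 0.546
t 11.25 tcp [ 511.4 -110.2   19.7] yaw 4.29 gap 0.546 F [-0.1 -2.7  1. ]
turn(rad) [ 0. -0. -0.] shift(cm) [ 0.01  0.03 -0.08]
```

```bash
python3 -m inch '[[0,0,0,0,0,-0.5,1],[0,0,0,0,0,-1,1],[0,0,0,0,0,-2,1],[0,0,0,0,0,-2,1],[0,0,0,0,0,-2,1],[0,0,0,0,0,-1.5,1],[0,0,0,0,0,0,1],[0,0,0,0,0,0,1]]';python3 go.py 470 -341.5 60 5.7
python3 - <<'E'
from h import *
b=manip.get_image("side")
cv2.imwrite("pics/a4.png",cv2.resize(b[110:260,230:380],(500,500)))
E
```

```text
time_s: 12.05
tcp_pos: [0.5112, -0.11, 0.1093]
eef_rot: [0.999, 0.037, -0.0, -0.0]
ft_force: [-0.2, -0.2, -5.0]
finger_gap: 0.545
t 12.05 tcp [ 511.2 -110.   109.3] yaw 4.29 gap 0.545 F [-0.2 -0.2 -5. ]
turn(rad) [-0.     0.    -0.025] shift(cm) [-6.4  22.62  4.93]
```

View pics/a4.png

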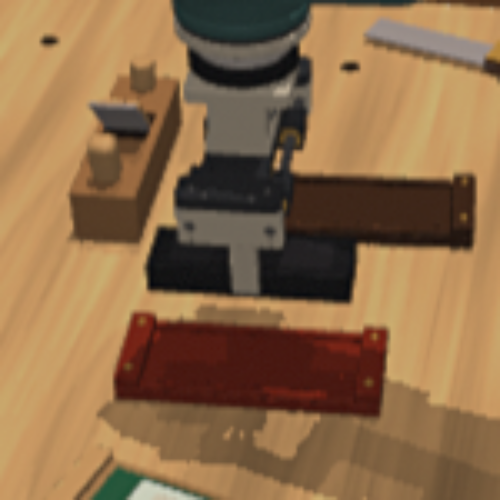

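The black stone is level in the grip, with its middle about 3 mm towards the robot from the fingers. I allow for that and carry it to walnut.

```bash
python3 -m inch '[[0,0,-0.025,-0.3,1.2,0,1],[0,0,0,-0.8,3,0,1],[0,0,0,-0.8,3,0,1],[0,0,0,-0.8,3,0,1],[0,0,0,-0.9,3.2,0,1],[0,0,0,-0.9,3.2,0,1],[0,0,0,-0.8,3,0,1],[0,0,0,-0.6,2,0,1],[0,0,0,-0.3,1,1,1],[0,0,0,0,0,2,1],[0,0,0,0,0,1,1],[0,0,0,0,0,0,1]]';python3 go.py 472 -341.5 20 5.7
python3 - <<'E'
from h import *
a=manip.get_image("top");b=manip.get_image("side")
cv2.imwrite("pics/a5.png",np.hstack([cv2.resize(a[180:320,400:540],(400,400)),cv2.resize(b[110:220,270:380],(400,400))]))
E
```

```text
time_s: 13.3
tcp_pos: [0.471, -0.3398, 0.067]
eef_rot: [0.999, 0.05, -0.001, -0.001]
ft_force: [0.4, 1.2, -3.5]
finger_gap: 0.548
t 13.3 tcp [ 471.  -339.8   67. ] yaw 5.75 gap 0.548 F [ 0.4  1.2 -3.5]
turn(rad) [-0.003  0.003  0.001] shift(cm) [0.08 0.18 4.7 ]
```

View pics/a5.png

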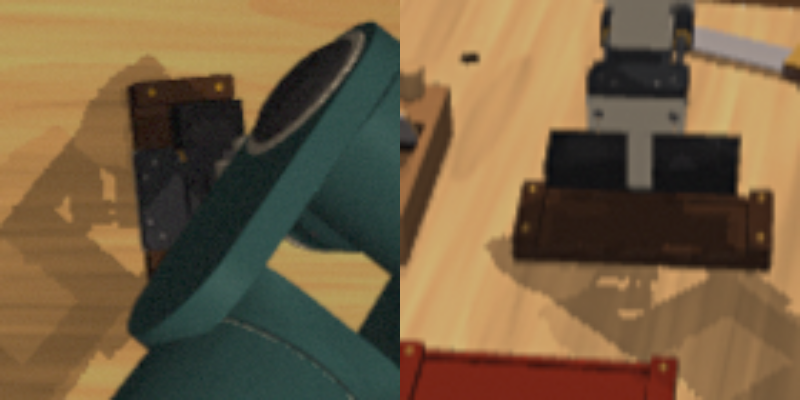

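```bash
python3 -m inch '[[0,0,0,0,0,1,1],[0,0,0,0,0,0,1],[0,0,0,0,0,0,1]]';python3 go.py 472 -341.5 20 5.7
```

```text
time_s: 13.7
tcp_pos: [0.4718, -0.341, 0.0596]
eef_rot: [0.999, 0.05, -0.0, -0.0]
ft_force: [0.3, 0.7, -3.4]
finger_gap: 0.544
t 13.7 tcp [ 471.8 -341.    59.6] yaw 5.72 gap 0.544 F [ 0.3  0.7 -3.4]
turn(rad) [-0.  0.  0.] shift(cm) [0.01 0.06 3.96]
```

```bash
python3 -m inch '[[0,0,0,0,0,1.3,1],[0,0,0,0,0,1.3,1],[0,0,0,0,0,0.8,1],[0,0,0,0,0,0.3,1],[0,0,0,0,0,0.1,1],[0,0,0,0,0,0,1],[0,0,0,0,0,0,1]]';python3 go.py 472 -341.5 20 5.7
```

```text
time_s: 14.4
tcp_pos: [0.472, -0.3412, 0.0221]
eef_rot: [0.999, 0.05, 0.0, 0.0]
ft_force: [-0.2, 0.6, -4.5]
finger_gap: 0.548
t 14.4 tcp [ 472.  -341.2   22.1] yaw 5.72 gap 0.548 F [-0.2  0.6 -4.5]
turn(rad) [ 0. -0.  0.] shift(cm) [-0.01  0.03  0.21]
```

```bash
python3 -m inch '[[0,0,0,0,0,0.15,1],[0,0,0,0,0,0.05,1],[0,0,0,0,0,0,1]]';python3 -m inch '[[0,0,0,0,0,0.07,1],[0,0,0,0,0,0,1],[0,0,0,0,0,0,1]]'
```

```text
time_s: 14.7
tcp_pos: [0.4719, -0.3411, 0.0197]
eef_rot: [0.999, 0.05, 0.0, 0.0]
ft_force: [0.3, -0.1, -4.4]
finger_gap: 0.549
time_s: 15.0
tcp_pos: [0.4719, -0.3411, 0.0197]
eef_rot: [0.999, 0.05, 0.0, 0.0]
ft_force: [-4.5, 3.9, 5.6]
finger_gap: 0.546
```

Down on the tray floor. I release, rise and turn towards orange.

```bash
python3 -m inch '[[0,0,0,0,0,0,0.4],[0,0,0,0,0,0,0.2],[0,0,0,0,0,0,0],[0,0,0,0,0,0,0],[0,0,0,0,0,0,0],[0,0,0,0,0,-1.5,0],[0,0,0,0,0,-3,0],[0,0,0,0,0,-3,0],[0,0,0,0,0,-3,0],[0,0,-0.08,0,0,0,0],[0,0,-0.09,0,0,0,0],[0,0,0,0,0,0,0]]';python3 go.py 465 342 100 15.4
```

```text
time_s: 16.2
tcp_pos: [0.472, -0.3412, 0.1253]
eef_rot: [0.991, 0.135, 0.0, 0.0]
ft_force: [-0.3, 0.2, 0.6]
finger_gap: 0.997
t 16.2 tcp [ 472.  -341.2  125.3] yaw 15.55 gap 0.997 F [-0.3  0.2  0.6]
turn(rad) [ 0.001 -0.001  0.003] shift(cm) [ 17.47 -66.05   2.53]
```

```bash
python3 -m inch '[[0,0,0,0.5,-2,0,0],[0,0,0,1,-3.8,0,0],[0,0,0,1,-3.8,0,0],[0,0,0,1,-3.8,0,0],[0,0,0,1,-3.8,0,0],[0,0,0,1,-3.8,0,0],[0,0,0,1,-3.8,0,0],[0,0,0,1,-3.8,0,0],[0,0,0,1,-3.8,0,0],[0,0,0,1,-3.8,0,0],[0,0,0,1,-3.8,0,0],[0,0,0,1,-3.8,0,0]]';python3 -m inch '[[0,0,0,1,-3.8,0,0],[0,0,0,1,-3.8,0,0],[0,0,0,1,-3.8,0,0],[0,0,0,1,-3.8,0,0],[0,0,0,1,-3.8,0,0],[0,0,0,0.6,-2.2,0,0],[0,0,0,0.3,-1,0,0],[0,0,0,0,0,0,0],[0,0,0,0,0,0,0]]';python3 go.py 465 342 100 15.4
python3 - <<'E'
from h import *
a=manip.get_image("top");b=manip.get_image("side")
cv2.imwrite("pics/a6t.png",a);cv2.imwrite("pics/a6s.png",b)
cv2.imwrite("pics/a6.png",np.hstack([cv2.resize(a[180:320,370:510],(400,400)),cv2.resize(b[140:250,250:380],(400,400))]))
def ctr(p):
    pass
E
```

```text
time_s: 17.4
tcp_pos: [0.4649, 0.1139, 0.1243]
eef_rot: [0.991, 0.133, 0.0, -0.0]
ft_force: [0.7, -0.2, -0.4]
finger_gap: 0.997
time_s: 18.3
tcp_pos: [0.4634, 0.3407, 0.124]
eef_rot: [0.991, 0.134, -0.0, 0.0]
ft_force: [-0.6, 0.2, -0.0]
finger_gap: 0.999
t 18.3 tcp [463.4 340.7 124. ] yaw 15.41 gap 0.999 F [-0.6  0.2 -0. ]
turn(rad) [0. 0. 0.] shift(cm) [ 0.19 -0.08  2.4 ]
```

View pics/a6.png

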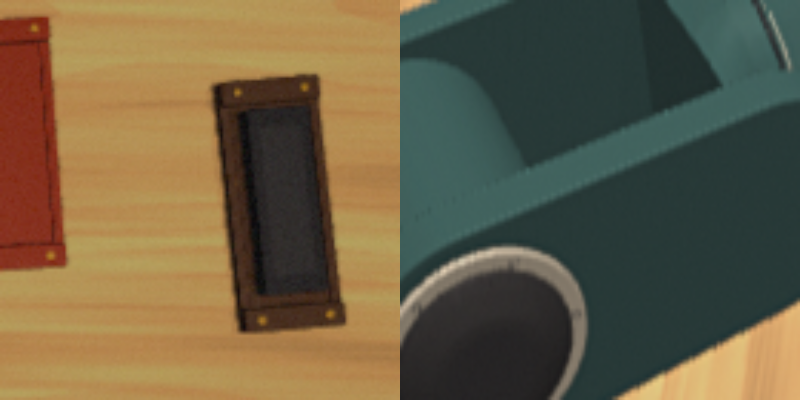

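View pics/a6s.png

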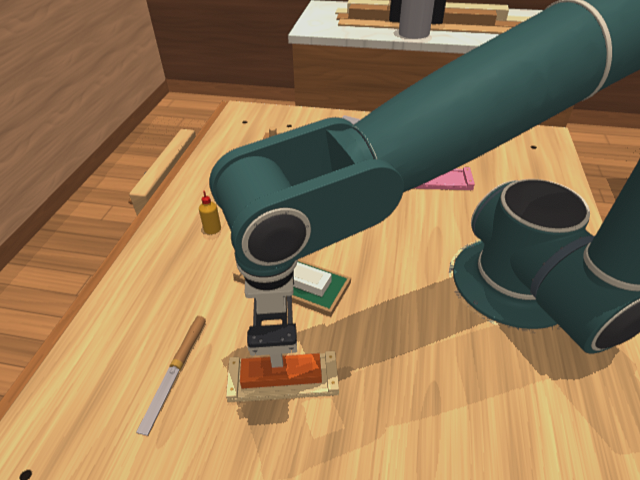

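The black stone sits flat and well centred in walnut. The gripper is over the orange stone, so down and grasp.

```bash
python3 -m inch '[[0,0,0,0.1,-0.1,2,0],[0,0,0,0,0,2,0],[0,0,0,0,0,2,0],[0,0,0,0,0,2,0],[0,0,0,0,0,1.5,0],[0,0,0,0,0,0.8,0],[0,0,0,0,0,0,0],[0,0,0,0,0,0,0]]';python3 go.py 464.5 342 20 15.4
```

```text
time_s: 19.2
tcp_pos: [0.4647, 0.3427, 0.0217]
eef_rot: [0.991, 0.134, 0.0, -0.0]
ft_force: [-1.1, -0.7, 0.5]
finger_gap: 1.001
t 19.2 tcp [464.7 342.7  21.7] yaw 15.44 gap 1.001 F [-1.1 -0.7  0.5]
turn(rad) [-0.    -0.001  0.001] shift(cm) [-0.04  0.06  0.17]
```

```bash
python3 -m inch '[[0,0,0,0,0,0,0.2],[0,0,0,0,0,0,0.35],[0,0,0,0,0,0,0.45],[0,0,0,0,0,0,0.6],[0,0,0,0,0,0,0.8],[0,0,0,0,0,0,1],[0,0,0,0,0,0,1],[0,0,0,0,0,0,1]]';python3 go.py 464.5 342 20 15.4
```

```text
time_s: 20.0
tcp_pos: [0.4643, 0.3426, 0.021]
eef_rot: [0.991, 0.135, -0.0, 0.0]
ft_force: [-0.4, -0.4, 0.1]
finger_gap: 0.547
t 20.0 tcp [464.3 342.6  21. ] yaw 15.46 gap 0.547 F [-0.4 -0.4  0.1]
turn(rad) [0.    0.    0.001] shift(cm) [-0.    0.07  0.1 ]
```

```bash
python3 -m inch '[[0,0,0,0,0,-0.5,1],[0,0,0,0,0,-1,1],[0,0,0,0,0,-2,1],[0,0,0,0,0,-2.5,1],[0,0,0,0,0,-2.5,1],[0,0,0,0,0,-2.5,1],[0,0,0,0,0,0,1],[0,0,0.08,0,0,0,1],[0,0,0.11,0,0,0,1],[0,0,0,0,0,0,1]]';python3 go.py 516 -114.5 60 4.4
python3 - <<'E'
from h import *
b=manip.get_image("side")
cv2.imwrite("pics/a7.png",cv2.resize(b[250:430,190:370],(500,500)))
E
```

```text
time_s: 21.0
tcp_pos: [0.4639, 0.3424, 0.1297]
eef_rot: [0.999, 0.039, -0.001, 0.0]
ft_force: [0.4, 0.3, -4.4]
finger_gap: 0.546
t 21.0 tcp [463.9 342.4 129.7] yaw 4.46 gap 0.546 F [ 0.4  0.3 -4.4]
turn(rad) [0.001 0.001 0.001] shift(cm) [ 1.68 45.96  6.97]
```

View pics/a7.png

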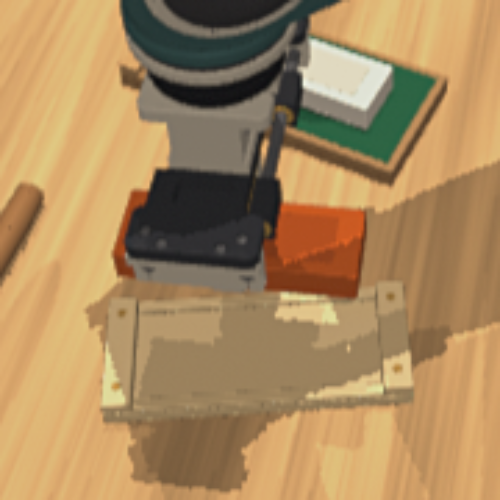

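The orange stone is out of maple and level. I carry it to mahogany at this height and check again above the tray.

```bash
python3 -m inch '[[0,0,0,0.1,1.5,0,1],[0,0,0,0.1,3,0,1],[0,0,0,0.1,3.5,0,1],[0,0,0,0.1,3.5,0,1],[0,0,0,0.1,3.5,0,1],[0,0,0,0.1,3.5,0,1],[0,0,0,0.1,3.5,0,1],[0,0,0,0.1,3.5,0,1],[0,0,0,0.1,3.5,0,1],[0,0,0,0.1,3.5,0,1],[0,0,0,0.1,3.5,0,1],[0,0,0,0.1,3.5,0,1]]';python3 -m inch '[[0,0,0,0.2,3,0,1],[0,0,0,0.2,2,0,1],[0,0,0,0.1,1,1,1],[0,0,0,0,0,2,1],[0,0,0,0,0,2,1],[0,0,0,0,0,1,1],[0,0,0,0,0,0,1],[0,0,0,0,0,0,1]]';python3 go.py 516 -114.5 60 4.4
python3 - <<'E'
from h import *
b=manip.get_image("side");a=manip.get_image("top")
cv2.imwrite("pics/a8.png",np.hstack([cv2.resize(a[160:290,320:450],(400,400)),cv2.resize(b[120:250,240:370],(400,400))]))
cv2.imwrite("pics/a8t.png",a)
E
```

```text
time_s: 22.25
tcp_pos: [0.5072, -0.0522, 0.1307]
eef_rot: [0.999, 0.041, -0.0, 0.0]
ft_force: [1.0, -0.2, -4.7]
finger_gap: 0.547
time_s: 23.05
tcp_pos: [0.5176, -0.1094, 0.0714]
eef_rot: [0.999, 0.04, 0.0, 0.0]
ft_force: [0.4, 0.3, -4.0]
finger_gap: 0.548
t 23.05 tcp [ 517.6 -109.4   71.4] yaw 4.62 gap 0.548 F [ 0.4  0.3 -4. ]
turn(rad) [ 0.    -0.     0.004] shift(cm) [-0.2   0.5   1.14]
```

View pics/a8.png

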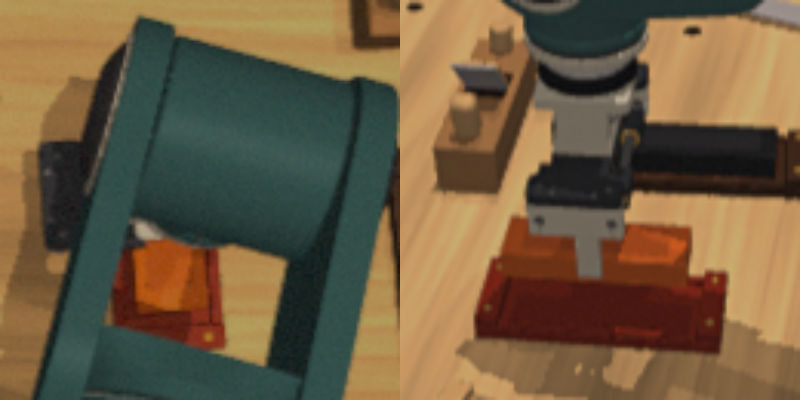

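```bash
python3 -m inch '[[0,0,0,0,0.5,0,1],[0,0,0,0,0,0,1],[0,0,0,0,0,1.3,1],[0,0,0,0,0,1.3,1],[0,0,0,0,0,1,1],[0,0,0,0,0,0.6,1],[0,0,0,0,0,0.3,1],[0,0,0,0,0,0,1],[0,0,0,0,0,0,1]]';python3 go.py 518 -115 21 4.4
```

```text
time_s: 24.05
tcp_pos: [0.5181, -0.1146, 0.0263]
eef_rot: [0.999, 0.04, 0.0, 0.0]
ft_force: [0.4, 1.3, -3.6]
finger_gap: 0.547
t 24.05 tcp [ 518.1 -114.6   26.3] yaw 4.57 gap 0.547 F [ 0.4  1.3 -3.6]
turn(rad) [ 0.    -0.     0.003] shift(cm) [-0.02  0.04  0.53]
```

```bash
python3 -m inch '[[0,0,0,0,0,0.3,1],[0,0,0,0,0,0.2,1],[0,0,0,0,0,0.05,1],[0,0,0,0,0,0,1],[0,0,0,0,0,0,1]]'; python3 -m inch '[[0,0,0,0,0,0.07,1],[0,0,0,0,0,0,1],[0,0,0,0,0,0,1]]'
```

```text
time_s: 24.55
tcp_pos: [0.5181, -0.1146, 0.021]
eef_rot: [0.999, 0.04, 0.0, 0.0]
ft_force: [-3.4, 1.8, 5.8]
finger_gap: 0.543
time_s: 24.85
tcp_pos: [0.5182, -0.1146, 0.0209]
eef_rot: [0.999, 0.04, 0.0, 0.0]
ft_force: [-8.1, 2.7, 15.0]
finger_gap: 0.544
```

```bash
python3 -m inch '[[0,0,0,0,0,-0.05,0.4],[0,0,0,0,0,0,0.2],[0,0,0,0,0,0,0],[0,0,0,0,0,0,0],[0,0,0,0,0,0,0],[0,0,0,0,0,-1.5,0],[0,0,0,0,0,-3,0],[0,0,0,0,0,-3,0],[0,0,0.1,0,0,0,0],[0,0,0.12,0,0,0,0],[0,0,0.12,0,0,0,0],[0,0,0,0,0,0,0]]';python3 go.py 489 99.3 100 -14.9
```

```text
time_s: 26.05
tcp_pos: [0.5181, -0.1146, 0.0964]
eef_rot: [0.991, -0.131, 0.0, 0.0]
ft_force: [-0.4, 0.4, -0.0]
finger_gap: 0.999
t 26.05 tcp [ 518.1 -114.6   96.4] yaw -15.03 gap 0.999 F [-0.4  0.4 -0. ]
turn(rad) [ 0.    -0.001 -0.002] shift(cm) [ -8.31 -19.92  -0.36]
```

```bash
python3 -m inch '[[0,0,0,-0.6,-1.5,0,0],[0,0,0,-1.3,-3,0,0],[0,0,0,-1.3,-3,0,0],[0,0,0,-1.3,-3,0,0],[0,0,0,-1.3,-3,0,0],[0,0,0,-1.3,-3,0,0],[0,0,0,-0.8,-2.2,0,0],[0,0,0,-0.4,-1.2,0,0],[0,0,0,0,0,0,0],[0,0,0,0,0,0,0]]';python3 go.py 489 99.3 26 -14.9
python3 - <<'E'
from h import *
b=manip.get_image("side");a=manip.get_image("top")
cv2.imwrite("pics/a9.png",np.hstack([cv2.resize(a[170:300,300:430],(400,400)),cv2.resize(b[150:330,220:400],(400,400))]))
E
```

```text
time_s: 27.05
tcp_pos: [0.4889, 0.0989, 0.0953]
eef_rot: [0.992, -0.129, 0.0, 0.0]
ft_force: [-0.0, -1.4, -0.5]
finger_gap: 0.999
t 27.05 tcp [488.9  98.9  95.3] yaw -14.82 gap 0.999 F [-0.  -1.4 -0.5]
turn(rad) [ 0.    -0.     0.001] shift(cm) [-0.   -0.04  6.93]
```

View pics/a9.png

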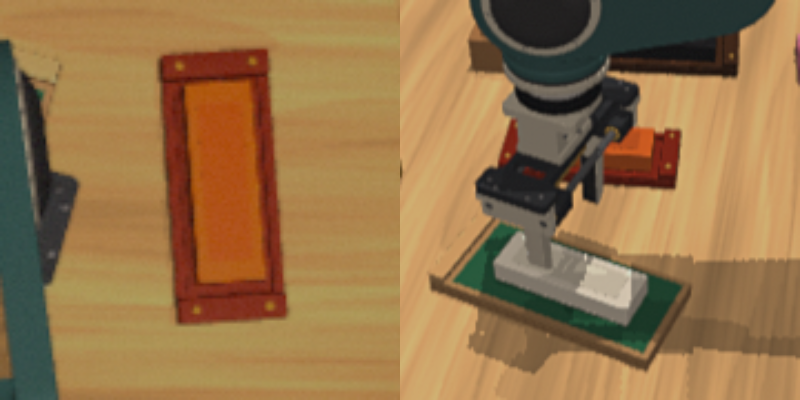

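The orange stone lies in the middle of mahogany. Now I grasp the white one on the board.

```bash
python3 -m inch '[[0,0,0,0,0,1.5,0],[0,0,0,0,0,2,0],[0,0,0,0,0,2,0],[0,0,0,0,0,0.9,0],[0,0,0,0,0,0.4,0],[0,0,0,0,0,0,0],[0,0,0,0,0,0,0]]';python3 go.py 489 99.3 26.7 -14.9
```

```text
time_s: 27.85
tcp_pos: [0.4893, 0.0991, 0.0279]
eef_rot: [0.992, -0.13, 0.0, -0.0]
ft_force: [-0.6, -0.0, 1.0]
finger_gap: 1.001
t 27.85 tcp [489.3  99.1  27.9] yaw -14.92 gap 1.001 F [-0.6 -0.   1. ]
turn(rad) [-0.    -0.001 -0.   ] shift(cm) [-0.04 -0.01  0.12]
```

```bash
python3 -m inch '[[0,0,0,0,0,0,0.2],[0,0,0,0,0,0,0.35],[0,0,0,0,0,0,0.45],[0,0,0,0,0,0,0.6],[0,0,0,0,0,0,0.8],[0,0,0,0,0,0,1],[0,0,0,0,0,0,1],[0,0,0,0,0,0,1]]';python3 go.py 489 99.3 26.7 -14.9
```

```text
time_s: 28.65
tcp_pos: [0.489, 0.0992, 0.0273]
eef_rot: [0.992, -0.13, 0.0, -0.0]
ft_force: [-0.9, 0.2, 0.4]
finger_gap: 0.543
t 28.65 tcp [489.   99.2  27.3] yaw -14.91 gap 0.543 F [-0.9  0.2  0.4]
turn(rad) [-0. -0. -0.] shift(cm) [ 0.   -0.02  0.06]
```

```bash
python3 -m inch '[[0,0,0,0,0,-0.5,1],[0,0,0,0,0,-1,1],[0,0,0,0,0,-2,1],[0,0,0,0,0,-2.5,1],[0,0,0,0,0,-2.5,1],[0,0,0,0,0,-1.5,1],[0,0,-0.1,0,0,0,1],[0,0,-0.14,0,0,0,1],[0,0,-0.14,0,0,0,1],[0,0,-0.13,0,0,0,1],[0,0,0,0,0,0,1]]';python3 go.py 462 345 120 14.7
```

```text
time_s: 29.75
tcp_pos: [0.4888, 0.0991, 0.1272]
eef_rot: [0.992, 0.126, -0.0, 0.0]
ft_force: [-0.1, -1.1, -4.3]
finger_gap: 0.546
t 29.75 tcp [488.8  99.1 127.2] yaw 14.44 gap 0.546 F [-0.1 -1.1 -4.3]
turn(rad) [-0.     0.    -0.004] shift(cm) [  3.65 -24.47   0.72]
```

```bash
python3 -m inch '[[0,0,-0.004,0.2,-1.3,0,1],[0,0,0,0.4,-2.8,0,1],[0,0,0,0.5,-3.2,0,1],[0,0,0,0.5,-3.2,0,1],[0,0,0,0.5,-3.2,0,1],[0,0,0,0.5,-3.2,0,1],[0,0,0,0.5,-3.2,0,1],[0,0,0,0.4,-2.6,0,1],[0,0,0,0.2,-1.8,1,1],[0,0,0,0,0,2,1],[0,0,0,0,0,2,1],[0,0,0,0,0,0,1]]';python3 -m inch '[[0,0,0,0,0,1,1],[0,0,0,0,0,0,1],[0,0,0,0,0,0,1]]';python3 go.py 462.5 345 21.3 14.7
python3 - <<'E'
from h import *
b=manip.get_image("side");a=manip.get_image("top")
cv2.imwrite("pics/a10.png",np.hstack([cv2.resize(a[180:320,110:250],(400,400)),cv2.resize(b[280:420,210:350],(400,400))]))
E
```

```text
time_s: 30.95
tcp_pos: [0.4617, 0.3449, 0.0737]
eef_rot: [0.992, 0.126, -0.002, 0.001]
ft_force: [0.2, 0.4, -5.1]
finger_gap: 0.546
time_s: 31.25
tcp_pos: [0.4635, 0.3456, 0.0678]
eef_rot: [0.992, 0.126, 0.0, -0.0]
ft_force: [-0.3, 0.4, -4.7]
finger_gap: 0.547
t 31.25 tcp [463.5 345.6  67.8] yaw 14.5 gap 0.547 F [-0.3  0.4 -4.7]
turn(rad) [-0.    -0.001 -0.003] shift(cm) [-0.11  0.03  4.65]
```

View pics/a10.png

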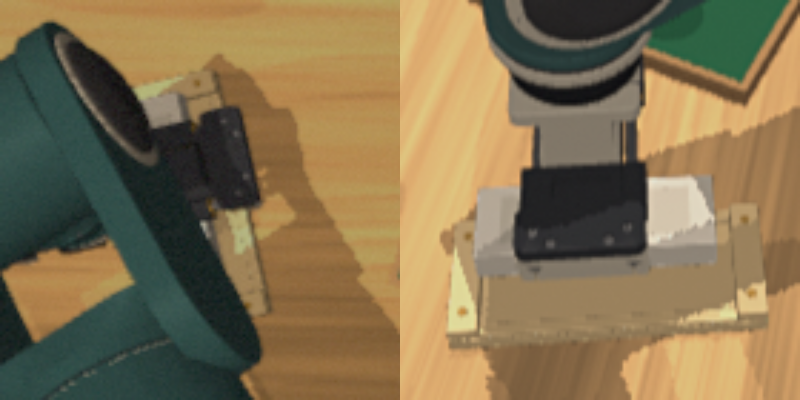

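Seen from the side, the stone sits about 2–3 mm too far towards +x. I shift it 0.2 cm back and lower it.

```bash
python3 -m inch '[[0,0,0,-0.2,0,0,1],[0,0,0,0,0,1.3,1],[0,0,0,0,0,1.3,1],[0,0,0,0,0,1,1],[0,0,0,0,0,0.5,1],[0,0,0,0,0,0.2,1],[0,0,0,0,0,0,1],[0,0,0,0,0,0,1]]';python3 go.py 461.5 345 21.3 14.7
```

```text
time_s: 32.15
tcp_pos: [0.4615, 0.3452, 0.0246]
eef_rot: [0.992, 0.127, 0.0, -0.0]
ft_force: [-0.1, -1.0, -4.6]
finger_gap: 0.542
t 32.15 tcp [461.5 345.2  24.6] yaw 14.54 gap 0.542 F [-0.1 -1.  -4.6]
turn(rad) [-0.    -0.    -0.003] shift(cm) [-0.01  0.02  0.33]
```

```bash
python3 -m inch '[[0,0,0,0,0,0.2,1],[0,0,0,0,0,0.1,1],[0,0,0,0,0,0.05,1],[0,0,0,0,0,0,1],[0,0,0,0,0,0,1]]'; python3 -m inch '[[0,0,0,0,0,0.04,1],[0,0,0,0,0,0,1],[0,0,0,0,0,0,1]]'
```

```text
time_s: 32.65
tcp_pos: [0.4615, 0.3451, 0.0213]
eef_rot: [0.992, 0.127, 0.0, -0.0]
ft_force: [-3.7, -1.8, 6.2]
finger_gap: 0.545
time_s: 32.95
tcp_pos: [0.4615, 0.3452, 0.0213]
eef_rot: [0.992, 0.127, 0.0, -0.0]
ft_force: [-5.6, -3.3, 10.5]
finger_gap: 0.543
```

Contact. I release, rise and move away to the middle for a clear view.

```bash
python3 -m inch '[[0,0,0,0,0,0,0.4],[0,0,0,0,0,0,0.2],[0,0,0,0,0,0,0],[0,0,0,0,0,0,0],[0,0,0,0,0,0,0],[0,0,0,0,0,-1.5,0],[0,0,0,0,0,-3,0],[0,0,0,0,0,-3,0],[0,0,0,0,0,-3,0],[0,0,0,0,2,-2,0],[0,0,0,0,3.5,0,0],[0,0,0,0,3.5,0,0]]';python3 -m inch '[[0,0,0,0,3.5,0,0],[0,0,0,0,3.5,0,0],[0,0,0,0,3.5,0,0],[0,0,0,0,3,0,0],[0,0,0,0,1.5,0,0],[0,0,0,0,0,0,0],[0,0,0,0,0,0,0],[0,0,0,0,0,0,0],[0,0,0,0,0,0,0]]'
python3 - <<'E'
from h import *
b=manip.get_image("side");a=manip.get_image("top")
cv2.imwrite("pics/f_t.png",a);cv2.imwrite("pics/f_s.png",b)
E
```

```text
time_s: 34.15
tcp_pos: [0.4843, 0.2574, 0.1474]
eef_rot: [0.992, 0.127, 0.001, -0.0]
ft_force: [0.9, 0.2, 0.6]
finger_gap: 0.998
time_s: 35.05
tcp_pos: [0.5214, 0.1137, 0.1454]
eef_rot: [0.992, 0.127, -0.0, -0.0]
ft_force: [-0.0, 0.1, -0.0]
finger_gap: 0.999
```

View pics/f_t.png

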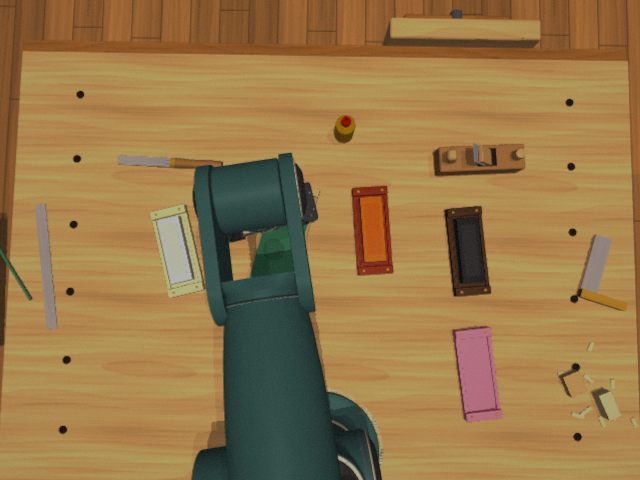

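View pics/f_s.png

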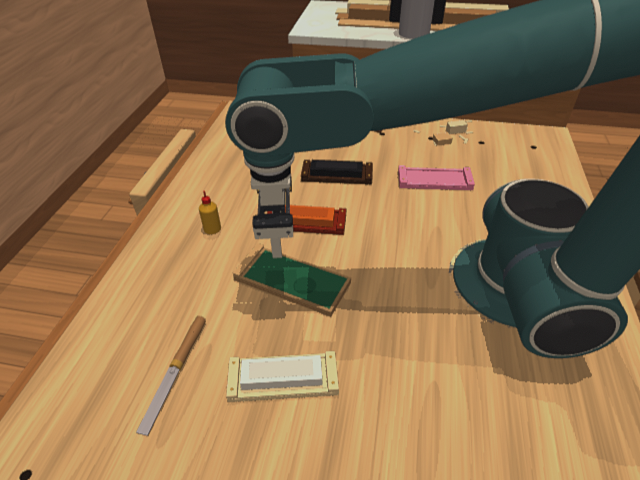

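All three stones are in their own trays: white (177,250), orange (372,230), black (468,251) in the top view. The bystanders look unmoved. One numeric check on the white stone, then I hand in.

```bash
python3 - <<'E'
from h import *
a=cv2.imread("pics/f_t.png");hsv=cv2.cvtColor(cv2.GaussianBlur(a,(3,3),0),cv2.COLOR_BGR2HSV)
H,S,V=[hsv[...,i].astype(int) for i in range(3)]
R=lambda b,m:(m&(roi(a.shape,*b)>0)).astype(np.uint8)*255
print("white",rect("top",R((158,215,200,288),(S<48)&(V>120)),.037))
print("orange",rect("top",R((345,178,400,282),(H>6)&(H<16)&(S>200)&(V>135)),.037))
print("black",rect("top",R((438,198,498,303),(S<90)&(V>35)&(V<85)),.037))
o=cv2.imread("pics/top0.png");d=cv2.absdiff(a,o).max(2)
for n,b in dict(bottle=(330,110,362,145),chisel=(110,150,190,175),plane=(430,140,530,178)).items():
    print(n,(d[b[1]:b[3],b[0]:b[2]]>40).sum())
E
cat > /dev/null; python3 -c "
import cv2,numpy as np
a=cv2.imread('pics/f_t.png');b=cv2.imread('pics/f_s.png')
r=lambda i:cv2.resize(i,(390,390))
cv2.imwrite('pics/fz.png',np.hstack([r(a[195:305,125:235]),r(b[330:410,230:345])]))"
```

```text
white (461.6, 345.9, 14.6, 152, 52)
orange (515.6, -113.8, 4.5, 155, 52)
black (471.0, -340.4, 5.1, 150, 50)
bottle 0
chisel 0
plane 0
```

View pics/fz.png

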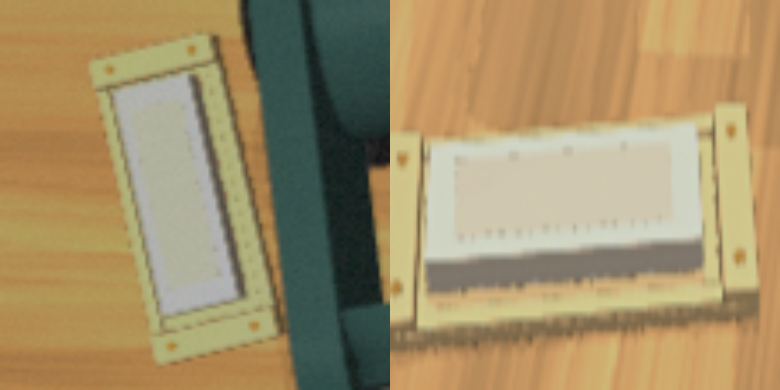

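The close-ups show the white stone flat inside the maple lips. I hand in.

```bash
python3 -c "
from rig import manip
print(manip.get_state()['time_s'],manip.finish_job())"
```

```text
the job is handed in; nothing more can be done
35.15 None
```

All three stones are back in their own trays, lying flat, and I handed the job in at 35 s of the allowed 96 s. I parked the white stone on the green board, then moved black to walnut, orange to mahogany, and white from the board to maple. Each stone was lowered until the force reading showed contact before I opened the fingers.

- **Stone positions:** in the last top view the stones measured within about 2 mm and 1° of their tray centres, against 8 mm of play. Their outlines came out at the right size for lying flat.
- **Bystanders:** the regions of the oil bottle, the plane and most of the chisel are unchanged from the first picture. The handle end of the chisel was close to the arm in the top view, so I checked it only by eye in the side view.
- **Forces:** the highest reading I saw was about 17 N, while pressing a stone lightly onto its tray.
- **Disagreements:** the top and side views differed by 2–4 mm on tray positions, so I used their average. No check failed.

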